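Power up the bench socket strip

TASK

Power up the bench socket strip for the shift: first press the main switch on, then switch on the two sockets that have chargers in them, one after the other, starting with the charger nearer to the main switch; each rocker goes on by pressing down its raised half, the one nearer the robot. Leave the switches of the capped sockets off, leave the chargers plugged in, and do not disturb the trays, tape and screwdriver around the strip.

Things in the scene. Friction and masses are not known exactly. Their poses are not given: they have to be found in the camera images.
- strip: Socket strip screwed to the bench, grey top face, 430 (its y) x 100 (x) x 44 mm high, an ear at each end. Origin: centre of its underside. y runs from the last socket to the main switch at its +y end; x from the row of five rockers (nearer the robot, at x -24 mm) to the row of four sockets (x 24). Rockers tip about an axis along y, 3 mm above the top face; black bezels 1.5 mm high. Fixed.
- main_switch (a joint): Main switch: the largest rocker, white, alone at the strip's +y end (strip x -24, y 160 mm), no socket behind it, 38 mm long (strip x), 28 wide, rad. 0 = off: near (strip -x) half raised, far half level. 0.35 = on: near half pressed level, far half raised. Snap action: about 6 N on the near edge at first; past mid travel (0.175) it flips over and stays.
- main_switch_on_edge (a point): Middle of the near top edge of the main switch, on the moving rocker: 9.5 mm above the strip's top face when off, 3 mm when on. Strip frame: x -42 to -43, y 160 mm. Pressing this half straight down till level switches on; centre thick fingertips over this edge, clear of the far half.
- switch1 (a joint): White rocker of socket 1 (next to the main switch), at strip x -24, y 75 mm, rad. 0 = off: near (strip -x) half raised, far half level. 0.35 = on: near half pressed level, far half raised. Snap action: about 4.5 N on the near edge at first; past mid travel (0.175) it flips over and stays.
- switch2 (a joint): White rocker of socket 2 (second from the main switch), at strip x -24, y 5 mm, rad. 0 = off: near (strip -x) half raised, far half level. 0.35 = on: near half pressed level, far half raised. Snap action: about 4.5 N on the near edge at first; past mid travel (0.175) it flips over and stays.
- switch3 (a joint): White rocker of socket 3 (third), at strip x -24, y -65 mm, rad. 0 = off: near (strip -x) half raised, far half level. 0.35 = on: near half pressed level, far half raised. Snap action: about 4.5 N on the near edge at first; past mid travel (0.175) it flips over and stays.
- switch4 (a joint): White rocker of socket 4 (last, farthest from the main switch), at strip x -24, y -135 mm, rad. 0 = off: near (strip -x) half raised, far half level. 0.35 = on: near half pressed level, far half raised. Snap action: about 4.5 N on the near edge at first; past mid travel (0.175) it flips over and stays.
- switch1_on_edge (a point): Middle of the near top edge of rocker 1 (30 mm long along strip x, 19 wide), on the moving rocker: 8.1 mm above the strip's top face when off, 3 mm when on. Strip frame: x -38 to -39, y 75 mm. Pressing this half straight down till level switches on; centre thick fingertips over this edge, clear of the far half.
- switch2_on_edge (a point): Middle of the near top edge of rocker 2 (30 mm long along strip x, 19 wide), on the moving rocker: 8.1 mm above the strip's top face when off, 3 mm when on. Strip frame: x -38 to -39, y 5 mm. Pressing this half straight down till level switches on; centre thick fingertips over this edge, clear of the far half.
- switch3_on_edge (a point): Middle of the near top edge of rocker 3 (30 mm long along strip x, 19 wide), on the moving rocker: 8.1 mm above the strip's top face when off, 3 mm when on. Strip frame: x -38 to -39, y -65 mm. Pressing this half straight down till level switches on; centre thick fingertips over this edge, clear of the far half.
- switch4_on_edge (a point): Middle of the near top edge of rocker 4 (30 mm long along strip x, 19 wide), on the moving rocker: 8.1 mm above the strip's top face when off, 3 mm when on. Strip frame: x -38 to -39, y -135 mm. Pressing this half straight down till level switches on; centre thick fingertips over this edge, clear of the far half.
- socket1 (a point): Centre of the mouth of socket 1, a round recess 40 mm across and 17 mm deep in the strip's top face (strip x 24, y 75, z 44 mm). It holds a charger or a dust cap.
- socket2 (a point): Centre of the mouth of socket 2, a round recess 40 mm across and 17 mm deep in the strip's top face (strip x 24, y 5, z 44 mm). It holds a charger or a dust cap.
- socket3 (a point): Centre of the mouth of socket 3, a round recess 40 mm across and 17 mm deep in the strip's top face (strip x 24, y -65, z 44 mm). It holds a charger or a dust cap.
- socket4 (a point): Centre of the mouth of socket 4, a round recess 40 mm across and 17 mm deep in the strip's top face (strip x 24, y -135, z 44 mm). It holds a charger or a dust cap.
- usb_charger: White square USB charger, loose in one of the four sockets: block 46 x 46 mm standing 34 mm above the strip's top face, two dark slots on top, round plug below. Origin: centre of the plug's underside, 17 mm below the top face, under the socket's centre. It is in socket i if it lies within 20 mm of point socket i.
- cell_charger: Black battery charger with two round cells lying on top, loose in another socket: 70 mm (strip x, from 23 mm before to 47 mm behind the socket's centre) by 46 mm, standing 30 mm above the strip's top face, round plug below. Origin: centre of the plug's underside, 17 mm below the top face, under the socket's centre.
- cap1: Dust cap in an unused socket: flat white disc 47 mm across with a small rib, 5 mm above the strip's top face. Origin: centre of its underside, 17 mm below the top face. Fixed.
- cap2: Second dust cap, the same, in the other unused socket. Fixed.
- screw_tray: Open black tray of screws, 130 x 120 x 40 mm, loose, behind the strip. Origin: centre of its underside.
- plug_tray: Open black tray of white wall plugs, 130 x 120 x 40 mm, loose, behind the strip. Origin: centre of its underside.
- tape_roll: Cardboard-brown tape roll lying flat, 100 mm across, 48 mm high, loose, beyond the main-switch end. Origin: centre of its underside.
- driver: Screwdriver, 190 mm long, lying loose beyond the other end. Origin: about the middle of its underside.

How it is judged:
On the way, in this order (a step that is already met when the one before it is completed fails the run):
1. the main switch is on and all four socket switches are still off (value of joint main_switch above 0.28 rad and value of joint each of switch1, switch2, switch3, switch4 below 0.07 rad), for 0.1 s.
2. the switch of the charger nearer to the main switch is on, the other charger's still off (value of joint main_switch above 0.28 rad and ((horizontal distance between any of usb_charger, cell_charger and socket1 below 0.02 m and value of joint switch1 above 0.28 rad and value of joint each of switch2, switch3, switch4 below 0.07 rad) or (horizontal distance between any of usb_charger, cell_charger and socket2 below 0.02 m and value of joint switch2 above 0.28 rad and not (horizontal distance between any of usb_charger, cell_charger and socket1 below 0.02 m) and value of joint each of switch3, switch4 below 0.07 rad) or (horizontal distance between any of usb_charger, cell_charger and socket3 below 0.02 m and value of joint switch3 above 0.28 rad and not (horizontal distance between any of usb_charger, cell_charger and socket1 below 0.02 m) and not (horizontal distance between any of usb_charger, cell_charger and socket2 below 0.02 m) and value of joint switch4 below 0.07 rad) or (horizontal distance between any of usb_charger, cell_charger and socket4 below 0.02 m and value of joint switch4 above 0.28 rad and not (horizontal distance between any of usb_charger, cell_charger and socket1 below 0.02 m) and not (horizontal distance between any of usb_charger, cell_charger and socket2 below 0.02 m) and not (horizontal distance between any of usb_charger, cell_charger and socket3 below 0.02 m)))), for 0.1 s.
3. both chargers' switches are on (value of joint main_switch above 0.28 rad and (not (horizontal distance between any of usb_charger, cell_charger and socket1 below 0.02 m) or value of joint switch1 above 0.28 rad) and (not (horizontal distance between any of usb_charger, cell_charger and socket2 below 0.02 m) or value of joint switch2 above 0.28 rad) and (not (horizontal distance between any of usb_charger, cell_charger and socket3 below 0.02 m) or value of joint switch3 above 0.28 rad) and (not (horizontal distance between any of usb_charger, cell_charger and socket4 below 0.02 m) or value of joint switch4 above 0.28 rad)), for 0.1 s.
At the end, for the whole second after the job is handed in: Main switch and both charger sockets' switches fully on (beyond 0.28 of 0.35 rad), capped sockets' switches off (below 0.07), both chargers still upright in their sockets (within 10 mm), trays, tape roll and screwdriver within 30 mm of where they were (value of joint main_switch above 0.28 rad and ((horizontal distance between any of usb_charger, cell_charger and socket1 below 0.02 m and value of joint switch1 above 0.28 rad) or (not (horizontal distance between any of usb_charger, cell_charger and socket1 below 0.02 m) and value of joint switch1 below 0.07 rad)) and ((horizontal distance between any of usb_charger, cell_charger and socket2 below 0.02 m and value of joint switch2 above 0.28 rad) or (not (horizontal distance between any of usb_charger, cell_charger and socket2 below 0.02 m) and value of joint switch2 below 0.07 rad)) and ((horizontal distance between any of usb_charger, cell_charger and socket3 below 0.02 m and value of joint switch3 above 0.28 rad) or (not (horizontal distance between any of usb_charger, cell_charger and socket3 below 0.02 m) and value of joint switch3 below 0.07 rad)) and ((horizontal distance between any of usb_charger, cell_charger and socket4 below 0.02 m and value of joint switch4 above 0.28 rad) or (not (horizontal distance between any of usb_charger, cell_charger and socket4 below 0.02 m) and value of joint switch4 below 0.07 rad)) and distance of each of usb_charger, cell_charger from where it was at the start of the episode below 0.01 m and angle between each of usb_charger, cell_charger's own z axis and vertical below 0.12 rad and linear speed of each of usb_charger, cell_charger below 0.02 m/s and distance of each of screw_tray, plug_tray, tape_roll, driver from where it was at the start of the episode below 0.03 m); the robot touches nothing.
It fails at once if a socket switch is turned on before the main switch (value of joint main_switch below 0.17 rad and value of joint any of switch1, switch2, switch3, switch4 above 0.17 rad).
It fails at once if the switch of a capped socket is turned on ((not (horizontal distance between any of usb_charger, cell_charger and socket1 below 0.02 m) and value of joint switch1 above 0.17 rad) or (not (horizontal distance between any of usb_charger, cell_charger and socket2 below 0.02 m) and value of joint switch2 above 0.17 rad) or (not (horizontal distance between any of usb_charger, cell_charger and socket3 below 0.02 m) and value of joint switch3 above 0.17 rad) or (not (horizontal distance between any of usb_charger, cell_charger and socket4 below 0.02 m) and value of joint switch4 above 0.17 rad)).
It fails at once if a charger is pulled out, lifted or shifted by more than 10 mm (distance of any of usb_charger, cell_charger from where it was at the start of the episode above 0.01 m).
It fails at once if a tray, the tape roll or the screwdriver is moved by more than 30 mm or lifted by more than 15 mm (distance of any of screw_tray, plug_tray, tape_roll, driver from where it was at the start of the episode above 0.03 m or height (world z) of any of screw_tray, plug_tray, tape_roll above 0.015 m or height (world z) of driver above 0.03 m).
It also fails if it takes over 40 s, if anything falls off the work surface, if the arm or the gripper's body presses on something with over 40 N, if the wrist force passes 120 N, or if a joint passes its speed limit or range.

ROBOT

A 7-joint arm with a two-finger parallel gripper is mounted at the origin on the work surface. World frame = base frame: x ahead of the robot, y to its left, z up, the work surface at z = 0. Lengths are in m, angles in rad, forces in N, time in s.
With the tool pointing down it reaches from about 0.4 to 0.85 m from the base axis. Payload 10.4 kg.
Tool frame: the origin (TCP) lies between the finger pads; the fingertips stand 11 mm ahead of it and the grasp point (between the pads) lies 8 mm behind it (r.tcp_to_tips is the distance from the TCP to the fingertips, in m); z points along the fingers, y is the line along which they close (so a half turn about z gives the same grasp; the last joint's range is limited). The gripper opens to 87 mm and grips with 3 to 60 N. Pads are 19 mm wide; open, the fingers measure 117 mm over their backs; the gripper's body (75 mm by 190 mm) begins 51 mm behind the grasp point.
Start: joints at [-1.285, 0.332, -0.065, 1.46, 0.022, 1.35, -0.088], TCP at [0.19, 0.595, 0.234] pointing down, gripper open.
Joint ranges: [-2.6, 2.6], [-0.5, 2.12], [-1.47, 1.34], [0.16, 2.42], [-1.27, 4.41], [0.06, 2.06], [-2.6, 2.6]. Speed limits (rad/s): [2.22, 2.22, 2.79, 2.79, 3.14, 3.14, 3.14].

INTERFACE

Orientations are given as a unit quaternion [x, y, z, w].
In Python, from bench import r gives the robot as it stands. The module is installed in compiled form; this text tells all that it offers.
- The arm moves only by the shell command python3 -m crank 'ROWS' [FORCE]. ROWS is JSON, a list of rows, each an object of numbers: "claw": the closure, from -1 (fully open) to 1 (shut); "dx", "dy", "dz": the shift along the tool's x, y, z each as a share of 3 cm, from -1 to 1; "ax", "ay", "az": the turn, a rotation vector about the tool's x, y, z each as a share of 6 degrees, from -1 to 1. A call has 1 to 8 rows; each row shifts and turns the commanded pose from where the row before left it, along the tool's axes as they then stand; what a row does not reach is not made up. A row lasts 1/12 s, in which the tool goes at most 41.7 mm and 7.16 degrees, less where a joint would pass 70% of its speed; a pose out of reach is approached as far as the arm can. A call with a number of a shift or a turn outside -1 to 1 is refused whole. A call with a gripper value outside its range is refused whole. The fingers move at their own pace and stop on an object; FORCE is the grip in N (left out, the last holds). Time passes only in rows, so rows that do not move let the fingers close. It gives the time, the measured TCP pose, the force, the opening and the grip force at its end, in the units of the state.
- r.read_state(): the state, without advancing time (a new reading comes with each control period).
- r.camera(name): name is "side" or "top"; returns a dict with "color" (400x640x3 uint8, red, green, blue), "mtx" (3x3 intrinsics, pixels), "k1" (the pictures are not rectified: a ray, as slopes to the right and down, at radius r is drawn at 1 + k1 r^2 times it, then the intrinsics apply), "R" (3x3) and "t" (3): a world point X has camera coordinates R X + t. Camera axes: x right, y down, z forward; pixel columns grow to the right and rows downward; lengths in m; the calibration is good to about 2 mm. A picture is of the moment at which its call begins. There is no depth.
- r.close_job(): hands the job in; it is judged then, once.
The state is a dict: "time": time; "joint_positions": joint angles; "joint_vel": joint speeds; "joint_torque": joint torques, N m; "ee_pos": TCP position; "eef_rot": TCP orientation; "ft_force": force on the tool from outside, world axes, zero at the start; "torque": the same for the moment, N m; "width": finger opening in m; "grip_force": force on a finger pad.
Only numpy, scipy, OpenCV 4.12 (cv2) and the standard library are available. Lean on these libraries where they do the work, as an engineer would, in place of code of your own. Each camera call takes 0.05 s, during which the arm holds its last target. There are 200 camera calls.

## Working session

There is one attempt and no reset: what is moved stays moved. The work goes in short steps, Python scripts to look and compute and a shell command to move; the robot and the scene stay as the last step left them, time stands still between calls to the robot, and variables do not carry over. Pictures are saved under pics/ and viewed, at most 10 in all, crops included, and the job is handed in when it is done.

```bash
mkdir -p pics
python3 - <<'E'
from bench import r
import cv2, numpy as np
for n in("top","side"):
    c=r.camera(n); cv2.imwrite(f"pics/{n}0.png",c["color"][:,:,::-1]); np.savez(n+"0.npz",**c)
    print(n,c["mtx"].tolist(),c["k1"],np.round(-c["R"].T@c["t"],3),np.round(c["R"],2).tolist())
s=r.read_state(); print(s["ee_pos"],s["eef_rot"],s["width"],s["time"],r.tcp_to_tips)
E
```

```text
top [[448.24453747763965, 0.0, 318.51510851027325], [0.0, 448.24453747763965, 188.85094798993748], [0.0, 0.0, 1.0]] -0.009496065267964692 [0.436 0.038 1.384] [[0.02, -1.0, 0.01], [-0.99, -0.02, -0.15], [0.15, -0.01, -0.99]]
side [[375.82366468745306, 0.0, 323.3603736631636], [0.0, 375.82366468745306, 204.32050422077378], [0.0, 0.0, 1.0]] 0.010237195040969767 [ 0.539 -0.652  0.692] [[0.99, -0.14, 0.0], [-0.09, -0.66, -0.75], [0.11, 0.74, -0.66]]
[0.18985346 0.59512697 0.23285552] [ 1.53762472e-01  9.88107651e-01 -6.06806509e-04 -6.23368273e-05] 0.08700481590830764 0.1 0.011
```

View pics/top0.png

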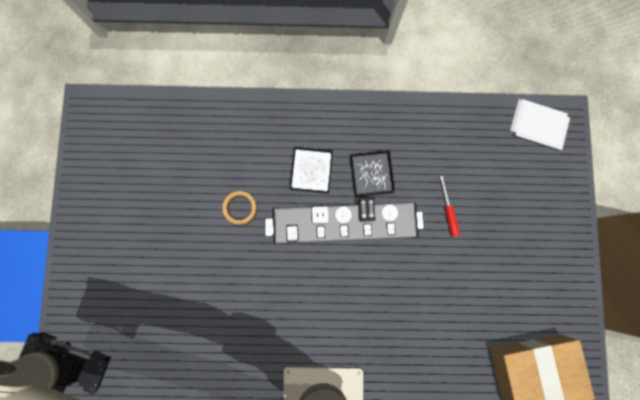

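View pics/side0.png

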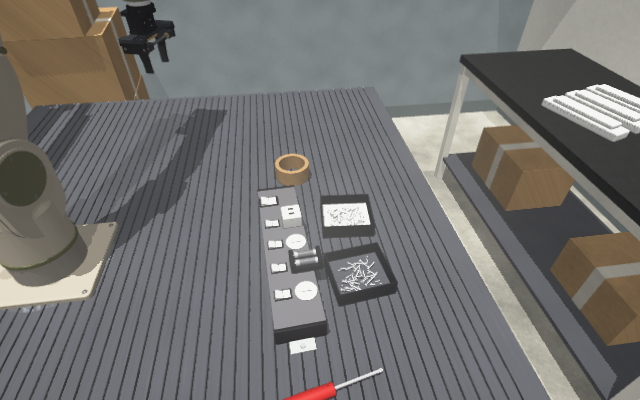

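Top view: the main switch is the big rocker at about (292,233), with rockers 1–4 at x≈320, 344, 367 and 391. The USB charger is in socket 1 (320,214) and the cell charger in socket 3 (367,208). Caps are in sockets 2 (343,214) and 4 (390,212). The side view agrees.

```bash
cat > h.py <<'E'
import numpy as np, cv2
def undist(c,p):
    d=(np.asarray(p,float)-c["mtx"][:2,2])/c["mtx"][0,0]; u=d.copy()
    for _ in range(5): u=d/(1+float(c["k1"])*(u**2).sum(-1,keepdims=True))
    return u
def cast(c,p,z):
    u=undist(c,p); C=-c["R"].T@c["t"]; d=np.c_[u,np.ones(len(u))]@c["R"]
    return C+d*((z-C[2])/d[:,2])[:,None]
def proj(c,X):
    q=np.asarray(X)@c["R"].T+c["t"]; u=q[:,:2]/q[:,2:]; u=u*(1+float(c["k1"])*(u**2).sum(1,keepdims=True))
    return u*c["mtx"][0,0]+c["mtx"][:2,2]
def blobs(c,thr,box,amin=15):
    g=c["color"].min(2).astype(float); x0,y0,x1,y1=box
    m=np.zeros(g.shape,np.uint8); m[y0:y1,x0:x1]=g[y0:y1,x0:x1]>thr
    n,l,s,ce=cv2.connectedComponentsWithStats(m)
    out=[]
    for i in range(1,n):
        if s[i,4]>=amin:
            w=np.where(l==i,np.maximum(g-80,0),0); yy,xx=np.nonzero(w); ww=w[yy,xx]
            out.append((ce[i,0],ce[i,1],s[i,4],s[i,2],s[i,3]))
    return np.array(out)
def rigid(A,B):
    a,b=A.mean(0),B.mean(0); U,_,V=np.linalg.svd((A-a).T@(B-b)); R=V.T@np.diag([1,np.linalg.det(V.T@U.T)])@U.T
    return R,b-R@a
E
python3 - <<'E'
from h import *
t=dict(np.load("top0.npz")); s=dict(np.load("side0.npz"))
for c,box in((t,(262,195,430,245)),(s,(255,185,330,360))):
    b=blobs(c,150,box); w=cast(c,b[:,:2],0.05)
    print(np.c_[b.round(1),w.round(4)])
E
```

```text
[[ 3.440e+02  2.228e+02  4.061e+03  1.400e+02  3.800e+01  5.371e-01
  -5.440e-02  5.000e-02]
 [ 3.711e+02  2.139e+02  1.600e+01  4.000e+00  7.000e+00  5.654e-01
  -1.353e-01  5.000e-02]
 [ 4.196e+02  2.199e+02  1.100e+02  8.000e+00  1.800e+01  5.502e-01
  -2.805e-01  5.000e-02]
 [ 3.636e+02  2.151e+02  1.500e+01  4.000e+00  5.000e+00  5.614e-01
  -1.127e-01  5.000e-02]
 [ 2.687e+02  2.268e+02  1.430e+02  9.000e+00  1.800e+01  5.212e-01
   1.691e-01  5.000e-02]]
[[ 2.882e+02  2.617e+02  5.080e+03  6.500e+01  1.410e+02  5.402e-01
  -1.123e-01  5.000e-02]
 [ 3.262e+02  2.144e+02  1.500e+02  8.000e+00  2.300e+01  6.453e-01
   2.650e-02  5.000e-02]
 [ 3.057e+02  2.601e+02  8.800e+01  2.300e+01  8.000e+00  5.788e-01
  -1.129e-01  5.000e-02]
 [ 3.020e+02  3.453e+02  3.300e+02  2.800e+01  1.800e+01  5.509e-01
  -3.099e-01  5.000e-02]]
```

Run:
```python
from h import *
t=dict(np.load("top0.npz")); s=dict(np.load("side0.npz"))
for c,box in((t,(262,195,430,245)),(s,(255,185,330,338))):
  for th in (205,):
    b=blobs(c,th,box); w=cast(c,b[:,:2],0.05)
    for q,v in zip(b,w): print(th,q.round(1),v.round(4))
for c,n in((t,"top"),(s,"side")):
    x0,y0,x1,y1=(255,190,435,250) if n=="top" else (240,180,340,345)
    cv2.imwrite(f"pics/{n}c.png",cv2.resize(c["color"][y0:y1,x0:x1,::-1],None,fx=4 if n=="top" else 3.5,fy=4 if n=="top" else 3.5,interpolation=cv2.INTER_CUBIC))
```

```text
205 [389.6 212.5 211.   16.   16. ] [ 0.5705 -0.1906  0.05  ]
205 [320.2 214.5 236.   17.   16. ] [0.5606 0.017  0.05  ]
205 [343.  214.4 218.   17.   16. ] [ 0.5622 -0.0511  0.05  ]
205 [419.6 219.8  74.    6.   16. ] [ 0.5505 -0.2804  0.05  ]
205 [268.8 227.  105.    7.   17. ] [0.5207 0.1689 0.05  ]
205 [367.4 229.3  57.    7.   10. ] [ 0.5193 -0.1241  0.05  ]
205 [390.6 228.2  56.    6.   10. ] [ 0.5237 -0.1933  0.05  ]
205 [291.8 232.7 112.   10.   13. ] [0.5051 0.1002 0.05  ]
205 [320.5 231.4  57.    6.   10. ] [0.5103 0.0153 0.05  ]
205 [343.6 230.2  56.    6.   10. ] [ 0.5151 -0.0533  0.05  ]
205 [268.2 200.4 100.   16.    8. ] [0.5037 0.1005 0.05  ]
205 [290.5 211.8 218.   20.   15. ] [0.5578 0.0485 0.05  ]
205 [326.3 214.5 131.    7.   21. ] [0.6456 0.0262 0.05  ]
205 [271.6 222.8  64.   13.    6. ] [0.5091 0.0154 0.05  ]
205 [295.4 241.1 236.   20.   15. ] [ 0.5612 -0.0531  0.05  ]
205 [274.8 243.6  76.   14.    6. ] [ 0.5137 -0.0543  0.05  ]
205 [296.9 261.5  15.    5.    4. ] [ 0.5593 -0.1144  0.05  ]
205 [278.3 267.   93.   15.    7. ] [ 0.518  -0.1239  0.05  ]
205 [305.6 290.2 337.   22.   19. ] [ 0.5701 -0.1922  0.05  ]
205 [282.2 293.6 112.   16.    8. ] [ 0.5222 -0.1937  0.05  ]
```

View pics/topc.png

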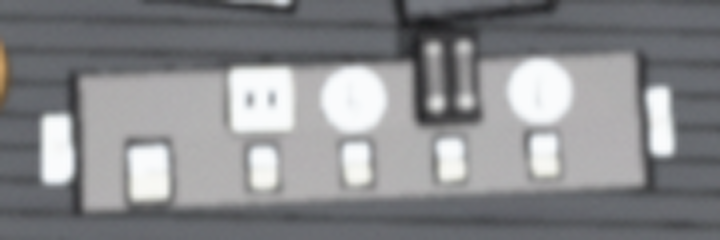

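View pics/sidec.png

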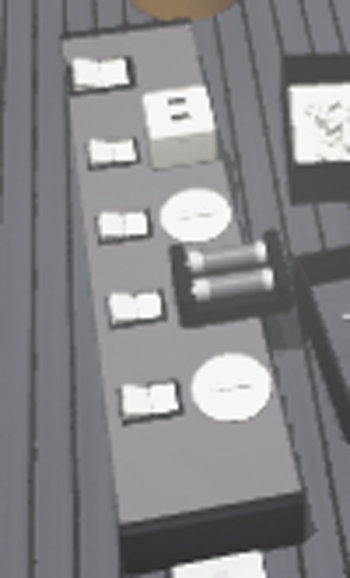

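```bash
cat > goal.py <<'E'
from h import *
from bench import r
from scipy.spatial.transform import Rotation as Ro
S=np.array([[24,-135],[24,5],[-24,-65],[-24,-135],[-24,160],[-24,75],[-24,5]])/1000
top=np.array([[389.6,212.5],[343,214.4],[367.4,229.3],[390.6,228.2],[291.8,232.7],[320.5,231.4],[343.6,230.2]])
side=np.array([[305.6,290.2],[295.4,241.1],[278.3,267],[282.2,293.6],[268.2,200.4],[271.6,222.8],[274.8,243.6]])
t=dict(np.load("top0.npz")); s=dict(np.load("side0.npz"))
P=(cast(t,top,.0495)+cast(s,side,.0495))[:,:2]/2
R,o=rigid(S,P)
res=P-(S@R.T+o)
yaw=np.arctan2(R[1,0],R[0,0])
W=lambda x,y:R@np.array([x,y])/1000+o
T={"main":W(-43,160),"s1":W(-39,75),"s3":W(-39,-65)}
def show():
    st=r.read_state(); q=Ro.from_quat(st["eef_rot"]); M=q.as_matrix()
    sy=R[:,1]; ty=M[:2,1]
    print("t",st["time"],"tcp",st["ee_pos"].round(4),"f",st["ft_force"].round(1),"w",round(st["width"],4),"tilt",M[:,2].round(4))
    print("az deg (tool z) to align:",-np.degrees(np.arctan2(ty[0]*sy[1]-ty[1]*sy[0],ty@sy)).round(2))
    for k,v in T.items():
        d=np.r_[v,0.0535+.011]-st["ee_pos"]; print(k,v.round(4),"world d mm",(d*1e3).round(1),"tool d /30mm",(M.T@d/.03).round(2))
E
python3 - <<'E'
from goal import *
print(np.degrees(yaw),o,(res*1e3).round(1).tolist()); show()
E
```

```text
3.537360433213704 [ 0.5383621  -0.05767245] [[-0.3, -0.3], [-0.2, -0.7], [0.2, 0.1], [0.2, 0.5], [-0.2, 0.0], [-0.0, -0.2], [0.3, 0.5]]
t 0.1 tcp [0.1899 0.5951 0.2329] f [-0.2  0.7 -0.3] w 0.087 tilt [-3.0e-04 -1.2e-03 -1.0e+00]
az deg (tool z) to align: -21.23
main [0.4856 0.0994] world d mm [ 295.7 -495.8 -168.4] tool d /30mm [-14.41 -12.74   5.63]
s1 [0.4948 0.0148] world d mm [ 305.  -580.3 -168.4] tool d /30mm [-15.56 -15.33   5.63]
s3 [ 0.5034 -0.125 ] world d mm [ 313.6 -720.1 -168.4] tool d /30mm [-17.25 -19.68   5.64]
```

```bash
python3 -m crank '[{"claw":1,"dx":-0.4,"dy":-0.3},{"claw":1,"dx":-0.9,"dy":-0.8},{"claw":1,"dx":-0.9,"dy":-0.8},{"claw":1,"dx":-0.9,"dy":-0.8},{"claw":1,"dx":-0.9,"dy":-0.8},{"claw":1,"dx":-0.9,"dy":-0.8},{"claw":1,"dx":-0.9,"dy":-0.8},{"claw":1,"dx":-0.9,"dy":-0.8}]' 20
python3 -m crank '[{"claw":1,"dx":-0.9,"dy":-0.8},{"claw":1,"dx":-0.9,"dy":-0.8},{"claw":1,"dx":-0.9,"dy":-0.8},{"claw":1,"dx":-0.4,"dy":-0.4},{"claw":1,"az":-0.8},{"claw":1,"az":-0.9},{"claw":1,"az":-0.9},{"claw":1,"az":-0.9}]'
python3 -c "
from goal import *
show()"
```

```text
t 0.1 tcp [0.1899 0.5951 0.2329] f [-0.2  0.7 -0.3] w 0.087 tilt [-3.0e-04 -1.2e-03 -1.0e+00]
az deg (tool z) to align: -21.23
main [0.4856 0.0994] world d mm [ 295.7 -495.8 -168.4] tool d /30mm [-14.41 -12.74   5.63]
s1 [0.4948 0.0148] world d mm [ 305.  -580.3 -168.4] tool d /30mm [-15.56 -15.33   5.63]
s3 [ 0.5034 -0.125 ] world d mm [ 313.6 -720.1 -168.4] tool d /30mm [-17.25 -19.68   5.64]invalid input at $[0]: expected keys claw, dx, dy, dz, ax, ay, az
invalid input at $[0]: expected keys claw, dx, dy, dz, ax, ay, az
```

All keys are required, so I'll write the rows out in full.

```bash
python3 -m crank '[{"claw":1,"dx":-0.4,"dy":-0.3,"dz":0,"ax":0,"ay":0,"az":0},{"claw":1,"dx":-0.9,"dy":-0.8,"dz":0,"ax":0,"ay":0,"az":0},{"claw":1,"dx":-0.9,"dy":-0.8,"dz":0,"ax":0,"ay":0,"az":0},{"claw":1,"dx":-0.9,"dy":-0.8,"dz":0,"ax":0,"ay":0,"az":0},{"claw":1,"dx":-0.9,"dy":-0.8,"dz":0,"ax":0,"ay":0,"az":0},{"claw":1,"dx":-0.9,"dy":-0.8,"dz":0,"ax":0,"ay":0,"az":0},{"claw":1,"dx":-0.9,"dy":-0.8,"dz":0,"ax":0,"ay":0,"az":0},{"claw":1,"dx":-0.9,"dy":-0.8,"dz":0,"ax":0,"ay":0,"az":0}]' 20
python3 -m crank '[{"claw":1,"dx":-0.9,"dy":-0.8,"dz":0,"ax":0,"ay":0,"az":0},{"claw":1,"dx":-0.9,"dy":-0.8,"dz":0,"ax":0,"ay":0,"az":0},{"claw":1,"dx":-0.9,"dy":-0.8,"dz":0,"ax":0,"ay":0,"az":0},{"claw":1,"dx":-0.4,"dy":-0.4,"dz":0,"ax":0,"ay":0,"az":0},{"claw":1,"dx":0,"dy":0,"dz":0,"ax":0,"ay":0,"az":-0.8},{"claw":1,"dx":0,"dy":0,"dz":0,"ax":0,"ay":0,"az":-0.9},{"claw":1,"dx":0,"dy":0,"dz":0,"ax":0,"ay":0,"az":-0.9},{"claw":1,"dx":0,"dy":0,"dz":0,"ax":0,"ay":0,"az":-0.9}]'
python3 -c "
from goal import *
show()"
```

```text
time: 0.77
ee_pos: [0.3281, 0.3639, 0.2333]
eef_rot: [0.154, 0.988, -0.0, -0.0]
ft_force: [0.1, 0.2, 1.6]
width: 0.0417
grip_force: 0.0
time: 1.43
ee_pos: [0.3906, 0.2572, 0.2333]
eef_rot: [-0.031, 1.0, -0.0, -0.0]
ft_force: [0.3, -0.2, -0.1]
width: 0.0007
grip_force: 0.0
t 1.4333 tcp [0.3906 0.2572 0.2333] f [ 0.3 -0.2 -0.1] w 0.0007 tilt [-4.e-04 -2.e-04 -1.e+00]
az deg (tool z) to align: 0.01
main [0.4856 0.0994] world d mm [  95.  -157.8 -168.8] tool d /30mm [-2.84 -5.45  5.63]
s1 [0.4948 0.0148] world d mm [ 104.2 -242.4 -168.8] tool d /30mm [-2.97 -8.28  5.63]
s3 [ 0.5034 -0.125 ] world d mm [ 112.9 -382.1 -168.8] tool d /30mm [ -2.97 -12.95   5.63]
```

```bash
python3 -m crank '[{"claw":1,"dx":-0.4,"dy":-0.75,"dz":0,"ax":0,"ay":0,"az":0},{"claw":1,"dx":-0.4,"dy":-0.75,"dz":0.2,"ax":0,"ay":0,"az":0},{"claw":1,"dx":-0.4,"dy":-0.75,"dz":0.6,"ax":0,"ay":0,"az":0},{"claw":1,"dx":-0.4,"dy":-0.8,"dz":0.6,"ax":0,"ay":0,"az":0},{"claw":1,"dx":-0.4,"dy":-0.8,"dz":0.6,"ax":0,"ay":0,"az":0},{"claw":1,"dx":-0.4,"dy":-0.8,"dz":0.6,"ax":0,"ay":0,"az":0},{"claw":1,"dx":-0.4,"dy":-0.8,"dz":0.6,"ax":0,"ay":0,"az":0},{"claw":1,"dx":0,"dy":0,"dz":0,"ax":0,"ay":0,"az":0}]'
python3 -c "
from goal import *
show()"
```

```text
time: 2.1
ee_pos: [0.484, 0.0934, 0.1343]
eef_rot: [-0.026, 1.0, -0.002, -0.002]
ft_force: [-1.1, -0.2, 0.1]
width: 0.0006
grip_force: 0.0
t 2.1 tcp [0.484  0.0934 0.1343] f [-1.1 -0.2  0.1] w 0.0006 tilt [-0.0035 -0.0037 -1.    ]
az deg (tool z) to align: -0.56
main [0.4856 0.0994] world d mm [  1.6   6.  -69.8] tool d /30mm [-0.07  0.2   2.33]
s1 [0.4948 0.0148] world d mm [ 10.8 -78.6 -69.8] tool d /30mm [-0.23 -2.63  2.34]
s3 [ 0.5034 -0.125 ] world d mm [  19.5 -218.3  -69.8] tool d /30mm [-0.28 -7.29  2.35]
```

```bash
python3 -m crank '[{"claw":1,"dx":0,"dy":0.2,"dz":0.4,"ax":0,"ay":0,"az":0},{"claw":1,"dx":0,"dy":0,"dz":0.5,"ax":0,"ay":0,"az":0},{"claw":1,"dx":0,"dy":0,"dz":0.5,"ax":0,"ay":0,"az":0},{"claw":1,"dx":0,"dy":0,"dz":0.3,"ax":0,"ay":0,"az":0},{"claw":1,"dx":0,"dy":0,"dz":0,"ax":0,"ay":0,"az":0},{"claw":1,"dx":0,"dy":0,"dz":0,"ax":0,"ay":0,"az":0}]'
python3 -c "
from goal import *
show()
t=r.camera('side');cv2.imwrite('pics/a.png',cv2.resize(t['color'][150:320,220:400,::-1],None,fx=3.2,fy=3.2,interpolation=cv2.INTER_CUBIC))"
```

```text
time: 2.6
ee_pos: [0.4834, 0.1051, 0.0865]
eef_rot: [-0.029, 1.0, -0.0, -0.0]
ft_force: [1.4, 0.1, 0.2]
width: 0.0007
grip_force: 0.0
t 2.6 tcp [0.4834 0.1051 0.0865] f [1.4 0.1 0.2] w 0.0007 tilt [-8.e-04 -3.e-04 -1.e+00]
az deg (tool z) to align: -0.23
main [0.4856 0.0994] world d mm [  2.1  -5.7 -22. ] tool d /30mm [-0.06 -0.19  0.73]
s1 [0.4948 0.0148] world d mm [ 11.4 -90.3 -22. ] tool d /30mm [-0.21 -3.03  0.73]
s3 [ 0.5034 -0.125 ] world d mm [  20. -230.  -22.] tool d /30mm [-0.22 -7.69  0.74]
```

View pics/a.png

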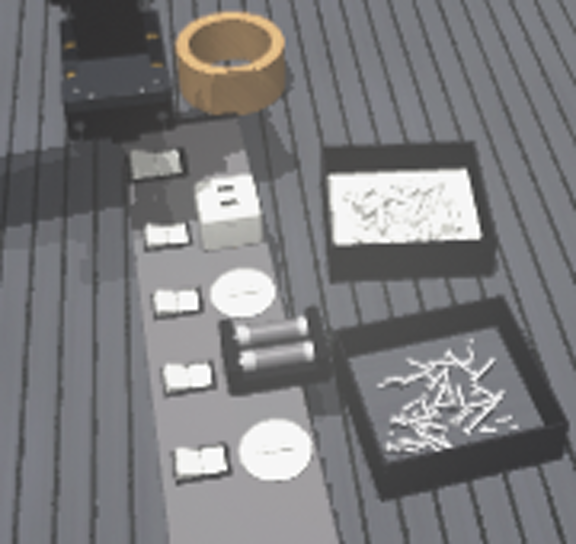

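```bash
python3 -m crank '[{"claw":1,"dx":-0.06,"dy":-0.19,"dz":0,"ax":0,"ay":0,"az":0},{"claw":1,"dx":0,"dy":0,"dz":0.3,"ax":0,"ay":0,"az":0},{"claw":1,"dx":0,"dy":0,"dz":0.3,"ax":0,"ay":0,"az":0},{"claw":1,"dx":0,"dy":0,"dz":0,"ax":0,"ay":0,"az":0},{"claw":1,"dx":0,"dy":0,"dz":0,"ax":0,"ay":0,"az":0}]'
python3 -c "
from goal import *
show()"
```

```text
time: 3.07
ee_pos: [0.4852, 0.0993, 0.0678]
eef_rot: [-0.029, 1.0, -0.0, -0.001]
ft_force: [0.3, 1.2, -0.1]
width: 0.0007
grip_force: 0.0
t 3.0667 tcp [0.4852 0.0993 0.0678] f [ 0.3  1.2 -0.1] w 0.0007 tilt [-1.4e-03 -5.0e-04 -1.0e+00]
az deg (tool z) to align: -0.23
main [0.4856 0.0994] world d mm [ 0.3  0.  -3.3] tool d /30mm [-0.01  0.    0.11]
s1 [0.4948 0.0148] world d mm [  9.6 -84.6  -3.3] tool d /30mm [-0.16 -2.83  0.11]
s3 [ 0.5034 -0.125 ] world d mm [  18.2 -224.3   -3.3] tool d /30mm [-0.18 -7.5   0.11]
```

Tips are at 56.8 mm and the rocker edge is at 53.5 mm. I'll press down to about 47.5 mm.

```bash
python3 -m crank '[{"claw":1,"dx":0,"dy":0,"dz":0.1,"ax":0,"ay":0,"az":0},{"claw":1,"dx":0,"dy":0,"dz":0.1,"ax":0,"ay":0,"az":0},{"claw":1,"dx":0,"dy":0,"dz":0.06,"ax":0,"ay":0,"az":0},{"claw":1,"dx":0,"dy":0,"dz":0.06,"ax":0,"ay":0,"az":0},{"claw":1,"dx":0,"dy":0,"dz":0,"ax":0,"ay":0,"az":0},{"claw":1,"dx":0,"dy":0,"dz":0,"ax":0,"ay":0,"az":0}]'
```

```text
time: 3.57
ee_pos: [0.4858, 0.0995, 0.0589]
eef_rot: [-0.029, 1.0, 0.0, 0.0]
ft_force: [0.8, 0.2, 0.0]
width: 0.0005
grip_force: 0.0
```

```bash
python3 -m crank '[{"claw":1,"dx":0,"dy":0,"dz":-0.4,"ax":0,"ay":0,"az":0},{"claw":1,"dx":0,"dy":0,"dz":-0.5,"ax":0,"ay":0,"az":0},{"claw":1,"dx":-0.05,"dy":-0.7,"dz":0,"ax":0,"ay":0,"az":0},{"claw":1,"dx":-0.05,"dy":-0.8,"dz":0,"ax":0,"ay":0,"az":0},{"claw":1,"dx":-0.05,"dy":-0.8,"dz":0,"ax":0,"ay":0,"az":0},{"claw":1,"dx":0,"dy":-0.53,"dz":0,"ax":0,"ay":0,"az":0},{"claw":1,"dx":0,"dy":0,"dz":0,"ax":0,"ay":0,"az":0},{"claw":1,"dx":0,"dy":0,"dz":0,"ax":0,"ay":0,"az":0}]'
python3 -c "
from goal import *
show()
t=r.camera('side');u=r.camera('top')
A=cv2.resize(t['color'][180:310,240:340,::-1],(400,520),interpolation=cv2.INTER_CUBIC)
B=cv2.resize(u['color'][190:255,280:330,::-1],(400,520),interpolation=cv2.INTER_CUBIC)
cv2.imwrite('pics/b.png',np.hstack([A,B]))"
```

```text
time: 4.23
ee_pos: [0.4952, 0.0144, 0.086]
eef_rot: [-0.028, 1.0, 0.0, 0.0]
ft_force: [0.7, 0.9, 1.0]
width: 0.0003
grip_force: 0.0
t 4.2333 tcp [0.4952 0.0144 0.086 ] f [0.7 0.9 1. ] w 0.0003 tilt [ 2.e-04  1.e-04 -1.e+00]
az deg (tool z) to align: -0.34
main [0.4856 0.0994] world d mm [ -9.7  85.  -21.5] tool d /30mm [0.16 2.85 0.72]
s1 [0.4948 0.0148] world d mm [ -0.4   0.4 -21.5] tool d /30mm [0.01 0.01 0.72]
s3 [ 0.5034 -0.125 ] world d mm [   8.2 -139.4  -21.5] tool d /30mm [-0.01 -4.65  0.72]
```

View pics/b.png

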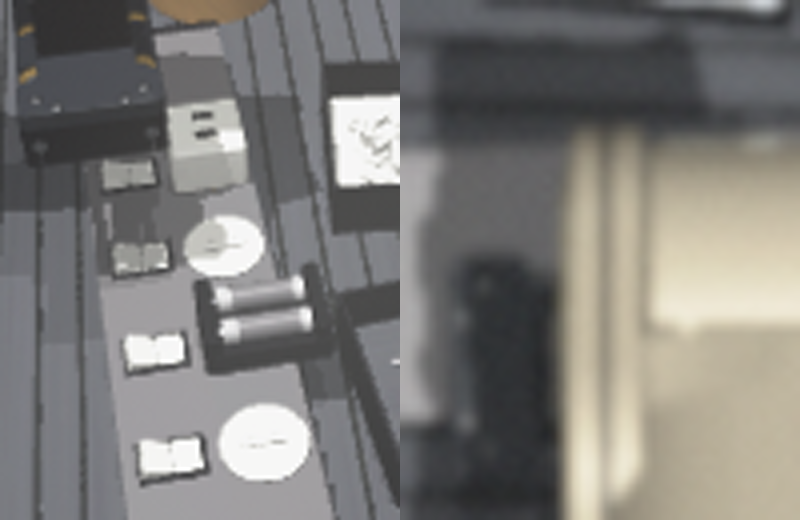

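Rockers 1–4 are still off, with 1 and 2 in shadow at (130,172) and (140,257). The main switch is hidden, so I'll back off towards the robot to check it.

```bash
python3 -m crank '[{"claw":1,"dx":0.5,"dy":0,"dz":0,"ax":0,"ay":0,"az":0},{"claw":1,"dx":0.8,"dy":0,"dz":0,"ax":0,"ay":0,"az":0},{"claw":1,"dx":0.8,"dy":0,"dz":0,"ax":0,"ay":0,"az":0},{"claw":1,"dx":0.8,"dy":0,"dz":0,"ax":0,"ay":0,"az":0},{"claw":1,"dx":0.4,"dy":0,"dz":0,"ax":0,"ay":0,"az":0},{"claw":1,"dx":0,"dy":0,"dz":0,"ax":0,"ay":0,"az":0},{"claw":1,"dx":0,"dy":0,"dz":0,"ax":0,"ay":0,"az":0}]'
python3 -c "
from goal import *
show()
t=r.camera('side')
a=dict(np.load('side0.npz'))['color'][188:236,250:310,::-1];b=t['color'][188:236,250:310,::-1]
cv2.imwrite('pics/c.png',np.hstack([cv2.resize(i,(400,320),interpolation=cv2.INTER_CUBIC) for i in(a,b)]))"
```

```text
time: 4.92
ee_pos: [0.3967, 0.0103, 0.0863]
eef_rot: [-0.03, 1.0, 0.0, 0.001]
ft_force: [0.4, -0.2, 0.3]
width: 0.0005
grip_force: 0.0
t 4.9167 tcp [0.3967 0.0103 0.0863] f [ 0.4 -0.2  0.3] w 0.0005 tilt [ 0.0013  0.001  -1.    ]
az deg (tool z) to align: -0.12
main [0.4856 0.0994] world d mm [ 88.9  89.  -21.8] tool d /30mm [-3.13  2.79  0.73]
s1 [0.4948 0.0148] world d mm [ 98.1   4.5 -21.8] tool d /30mm [-3.27 -0.05  0.73]
s3 [ 0.5034 -0.125 ] world d mm [ 106.7 -135.3  -21.8] tool d /30mm [-3.28 -4.71  0.73]
```

View pics/c.png

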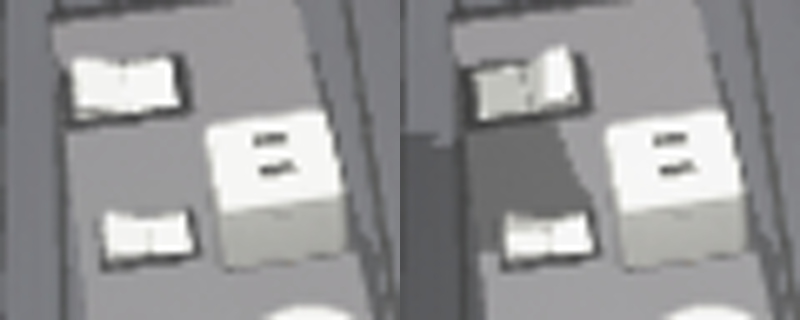

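The main switch has flipped: its far half is now raised (right panel at (555,75)). Switch 1 is still off and the USB charger hasn't moved. Next is switch 1: return above it, then press to about 47.5 mm.

```bash
python3 -m crank '[{"claw":1,"dx":-0.5,"dy":-0.05,"dz":0,"ax":0,"ay":0,"az":0},{"claw":1,"dx":-0.8,"dy":0,"dz":0,"ax":0,"ay":0,"az":0},{"claw":1,"dx":-0.8,"dy":0,"dz":0,"ax":0,"ay":0,"az":0},{"claw":1,"dx":-0.8,"dy":0,"dz":0,"ax":0,"ay":0,"az":0},{"claw":1,"dx":-0.37,"dy":0,"dz":0,"ax":0,"ay":0,"az":0},{"claw":1,"dx":0,"dy":0,"dz":0.3,"ax":0,"ay":0,"az":0},{"claw":1,"dx":0,"dy":0,"dz":0.3,"ax":0,"ay":0,"az":0},{"claw":1,"dx":0,"dy":0,"dz":0,"ax":0,"ay":0,"az":0}]'
python3 -c "
from goal import *
show()"
```

```text
time: 5.63
ee_pos: [0.4925, 0.0133, 0.0654]
eef_rot: [-0.029, 1.0, -0.0, -0.002]
ft_force: [-0.2, -0.6, -0.3]
width: 0.0004
grip_force: 0.0
t 5.6333 tcp [0.4925 0.0133 0.0654] f [-0.2 -0.6 -0.3] w 0.0004 tilt [-0.0038 -0.0011 -1.    ]
az deg (tool z) to align: -0.21
main [0.4856 0.0994] world d mm [-7.  86.  -0.9] tool d /30mm [0.07 2.88 0.03]
s1 [0.4948 0.0148] world d mm [ 2.3  1.5 -0.9] tool d /30mm [-0.08  0.04  0.03]
s3 [ 0.5034 -0.125 ] world d mm [  10.9 -138.3   -0.9] tool d /30mm [-0.1  -4.62  0.03]
```

```bash
python3 -m crank '[{"claw":1,"dx":-0.04,"dy":0.04,"dz":0,"ax":0,"ay":0,"az":0},{"claw":1,"dx":0,"dy":0,"dz":0.06,"ax":0,"ay":0,"az":0},{"claw":1,"dx":0,"dy":0,"dz":0.08,"ax":0,"ay":0,"az":0},{"claw":1,"dx":0,"dy":0,"dz":0.08,"ax":0,"ay":0,"az":0},{"claw":1,"dx":0,"dy":0,"dz":0,"ax":0,"ay":0,"az":0},{"claw":1,"dx":0,"dy":0,"dz":0,"ax":0,"ay":0,"az":0}]'
python3 -c "
from goal import *
show()"
```

```text
time: 6.13
ee_pos: [0.4954, 0.0147, 0.0613]
eef_rot: [-0.029, 1.0, 0.0, 0.0]
ft_force: [-0.4, 0.1, 0.5]
width: 0.0005
grip_force: 0.0
t 6.1333 tcp [0.4954 0.0147 0.0613] f [-0.4  0.1  0.5] w 0.0005 tilt [ 1.e-04  2.e-04 -1.e+00]
az deg (tool z) to align: -0.23
main [0.4856 0.0994] world d mm [-9.8 84.7  3.2] tool d /30mm [ 0.16  2.84 -0.11]
s1 [0.4948 0.0148] world d mm [-0.6  0.1  3.2] tool d /30mm [ 0.02  0.   -0.11]
s3 [ 0.5034 -0.125 ] world d mm [   8.  -139.7    3.2] tool d /30mm [ 0.   -4.66 -0.11]
```

```bash
python3 -m crank '[{"claw":1,"dx":0,"dy":0,"dz":0.05,"ax":0,"ay":0,"az":0},{"claw":1,"dx":0,"dy":0,"dz":0.04,"ax":0,"ay":0,"az":0},{"claw":1,"dx":0,"dy":0,"dz":0,"ax":0,"ay":0,"az":0},{"claw":1,"dx":0,"dy":0,"dz":0,"ax":0,"ay":0,"az":0}]'
```

```text
time: 6.47
ee_pos: [0.4955, 0.0147, 0.0586]
eef_rot: [-0.029, 1.0, 0.0, -0.0]
ft_force: [0.4, 0.1, 0.7]
width: 0.0004
grip_force: 0.0
```

```bash
python3 -m crank '[{"claw":1,"dx":0,"dy":0,"dz":-0.4,"ax":0,"ay":0,"az":0},{"claw":1,"dx":0,"dy":0,"dz":-0.5,"ax":0,"ay":0,"az":0},{"claw":1,"dx":0.6,"dy":-0.6,"dz":0,"ax":0,"ay":0,"az":0},{"claw":1,"dx":0.8,"dy":-0.8,"dz":0,"ax":0,"ay":0,"az":0},{"claw":1,"dx":0.8,"dy":-0.8,"dz":0,"ax":0,"ay":0,"az":0},{"claw":1,"dx":0.6,"dy":-0.8,"dz":0,"ax":0,"ay":0,"az":0},{"claw":1,"dx":0,"dy":0,"dz":0,"ax":0,"ay":0,"az":0},{"claw":1,"dx":0,"dy":0,"dz":0,"ax":0,"ay":0,"az":0}]'
python3 -c "
from goal import *
show()
t=r.camera('side')
b=t['color'][185:335,245:335,::-1]
cv2.imwrite('pics/d.png',cv2.resize(b,(360,600),interpolation=cv2.INTER_CUBIC))"
```

```text
time: 7.13
ee_pos: [0.4164, -0.0808, 0.0858]
eef_rot: [-0.027, 1.0, 0.0, 0.0]
ft_force: [0.5, -0.1, 0.8]
width: 0.0003
grip_force: 0.0
t 7.1333 tcp [ 0.4164 -0.0808  0.0858] f [ 0.5 -0.1  0.8] w 0.0003 tilt [ 7.e-04  9.e-04 -1.e+00]
az deg (tool z) to align: -0.39
main [0.4856 0.0994] world d mm [ 69.2 180.2 -21.3] tool d /30mm [-2.63  5.87  0.72]
s1 [0.4948 0.0148] world d mm [ 78.4  95.6 -21.3] tool d /30mm [-2.78  3.04  0.71]
s3 [ 0.5034 -0.125 ] world d mm [ 87.  -44.1 -21.3] tool d /30mm [-2.82 -1.63  0.71]
```

View pics/d.png

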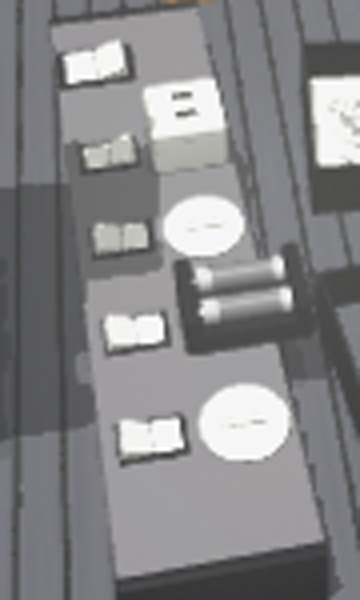

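Main is on, and switch 1 is on too: its far half is raised at (125,147). Switches 2, 3 and 4 look off. Now switch 3.

```bash
python3 -m crank '[{"claw":1,"dx":-0.4,"dy":-0.4,"dz":0,"ax":0,"ay":0,"az":0},{"claw":1,"dx":-0.8,"dy":-0.5,"dz":0,"ax":0,"ay":0,"az":0},{"claw":1,"dx":-0.8,"dy":-0.5,"dz":0,"ax":0,"ay":0,"az":0},{"claw":1,"dx":-0.8,"dy":-0.23,"dz":0,"ax":0,"ay":0,"az":0},{"claw":1,"dx":0,"dy":0,"dz":0.3,"ax":0,"ay":0,"az":0},{"claw":1,"dx":0,"dy":0,"dz":0.3,"ax":0,"ay":0,"az":0},{"claw":1,"dx":0,"dy":0,"dz":0,"ax":0,"ay":0,"az":0},{"claw":1,"dx":0,"dy":0,"dz":0,"ax":0,"ay":0,"az":0}]'
python3 -c "
from goal import *
show()"
```

```text
time: 7.85
ee_pos: [0.5025, -0.1231, 0.0668]
eef_rot: [-0.029, 1.0, 0.0, -0.001]
ft_force: [-0.1, 0.7, 0.9]
width: 0.0005
grip_force: 0.0
t 7.85 tcp [ 0.5025 -0.1231  0.0668] f [-0.1  0.7  0.9] w 0.0005 tilt [-2.3e-03  3.0e-04 -1.0e+00]
az deg (tool z) to align: -0.18
main [0.4856 0.0994] world d mm [-17.  222.5  -2.3] tool d /30mm [0.13 7.44 0.08]
s1 [0.4948 0.0148] world d mm [ -7.7 137.9  -2.3] tool d /30mm [-0.01  4.6   0.08]
s3 [ 0.5034 -0.125 ] world d mm [ 0.9 -1.9 -2.3] tool d /30mm [-0.03 -0.06  0.08]
```

Tips are at 55.8 mm, so 8.2 mm down brings them to 47.6 mm.

```bash
python3 -m crank '[{"claw":1,"dx":-0.02,"dy":-0.05,"dz":0.05,"ax":0,"ay":0,"az":0},{"claw":1,"dx":0,"dy":0,"dz":0.08,"ax":0,"ay":0,"az":0},{"claw":1,"dx":0,"dy":0,"dz":0.08,"ax":0,"ay":0,"az":0},{"claw":1,"dx":0,"dy":0,"dz":0.06,"ax":0,"ay":0,"az":0},{"claw":1,"dx":0,"dy":0,"dz":0,"ax":0,"ay":0,"az":0},{"claw":1,"dx":0,"dy":0,"dz":0,"ax":0,"ay":0,"az":0}]'
```

```text
time: 8.35
ee_pos: [0.5042, -0.1254, 0.0595]
eef_rot: [-0.029, 1.0, 0.0, 0.0]
ft_force: [-0.6, -0.7, -0.2]
width: 0.0006
grip_force: 0.0
```

Tips are at 48.5 mm. I'll go 1 mm further, lift, back away and look.

```bash
python3 -m crank '[{"claw":1,"dx":0,"dy":0,"dz":0.04,"ax":0,"ay":0,"az":0},{"claw":1,"dx":0,"dy":0,"dz":0,"ax":0,"ay":0,"az":0},{"claw":1,"dx":0,"dy":0,"dz":0,"ax":0,"ay":0,"az":0}]'
python3 -m crank '[{"claw":1,"dx":0,"dy":0,"dz":-0.4,"ax":0,"ay":0,"az":0},{"claw":1,"dx":0,"dy":0,"dz":-0.6,"ax":0,"ay":0,"az":0},{"claw":1,"dx":0.6,"dy":0,"dz":0,"ax":0,"ay":0,"az":0},{"claw":1,"dx":0.8,"dy":0,"dz":0,"ax":0,"ay":0,"az":0},{"claw":1,"dx":0.8,"dy":0,"dz":0,"ax":0,"ay":0,"az":0},{"claw":1,"dx":0.8,"dy":0,"dz":0,"ax":0,"ay":0,"az":0},{"claw":1,"dx":0,"dy":0,"dz":0,"ax":0,"ay":0,"az":0},{"claw":1,"dx":0,"dy":0,"dz":0,"ax":0,"ay":0,"az":0}]'
python3 -c "
from goal import *
t=r.camera('side')
b=t['color'][185:335,245:335,::-1]
cv2.imwrite('pics/e.png',cv2.resize(b,(360,600),interpolation=cv2.INTER_CUBIC))"
```

```text
time: 8.6
ee_pos: [0.5044, -0.1254, 0.0585]
eef_rot: [-0.029, 1.0, 0.0, 0.0]
ft_force: [0.0, 0.7, 3.0]
width: 0.0005
grip_force: 1.6
time: 9.27
ee_pos: [0.414, -0.1306, 0.0891]
eef_rot: [-0.029, 1.0, 0.001, 0.001]
ft_force: [1.3, 0.6, 0.2]
width: 0.0008
grip_force: 0.0
```

View pics/e.png

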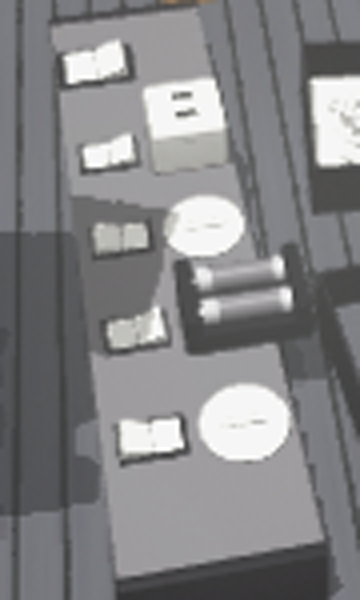

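Main, switch 1 and switch 3 all show a raised far half (switch 3 at (155,322)). Switches 2 and 4 are off, and both chargers are in place. Handing in.

```bash
python3 -c "
from bench import r
print(r.close_job())"
```

```text
the job is handed in; nothing more can be done
None
```

The main switch, then socket 1 (USB charger), then socket 3 (battery charger) are switched on; the last picture shows switches 2 and 4 off and both chargers in place, and the job is handed in with no verdict returned.

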